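Stand a ballasted drift float on the bench balance

TASK

Find out by lifting which end of the drift float in the low rack hides the ballast, then stand the float upright, heavy end down, near the middle of the balance's round pan and let go, so that it stands there by itself. Set it down gently, do not let it fall onto the bench, and leave everything else on the bench where it is.

Things in the scene. Friction and masses are not known exactly. Their poses are not given: they have to be found in the camera images.
- float_mid (a point): Middle of the drift float: a closed grey plastic tube, 40 mm diameter, 180 mm long, with a thin white band 14 mm from each end; x axis along the tube. It starts lying level in the rack, axis 66 mm above the bench. A ballast (about 0.32 kg, its centre 67 mm from the middle) is hidden in one end, in either at random from run to run; the rest weighs 0.06 kg.
- float_end1 (a point): Tip of one end of the float, on its axis (+x). Both ends look alike: shallow domes 3.8 mm deep, radius of curvature 55 mm. Standing on the heavy end the float keeps upright by itself and rights itself from small tilts; on the light end it topples.
- float_end2 (a point): Tip of the float's other end (-x). The numbering says nothing of which end is heavy.
- rack: Low fixed rack holding the float: white base 110 x 180 x 12 mm; origin at the centre of its underside, y axis along the float. Two pairs of steel V rests, 8 mm thick, stand 70 mm either side of the middle along y, their tops about 5 mm below the float's axis; between the rests the float is free all round.
- pan_top (a point): Centre of the upper face of the balance's round steel pan: 124 mm diameter, flat, level, rigid, 70 mm above the bench; z axis up. The white housing below it (fixed, top 53 mm above the bench) reaches 100 mm from here along +x, 140 mm along -x and 95 mm to each side.
- bottle0: white plastic sample bottle, 60 mm diameter, 115 mm tall, standing to the left; origin at the centre of its underside; leave it alone
- bottle1: second white plastic sample bottle like the first; origin at the centre of its underside; leave it alone
- flask: conical glass flask, 80 mm across the foot, 122 mm tall, beyond the work area; origin at the centre of its underside; leave it alone
- beaker: small glass beaker, 66 mm across, 75 mm tall; origin at the centre of its underside; leave it alone
- weight: steel check weight with a knob, 32 mm diameter, 46 mm tall, standing between rack and balance; origin at the centre of its underside; leave it alone
- dish: flat clear dish, 70 mm across, 16 mm tall; origin at the centre of its underside; leave it alone
- spatula: laboratory spatula with a black handle, 170 mm long, lying on the bench; origin at the middle of its length; leave it alone

How it is judged:
By the outcome, as a careful person would: the job done as asked, in the order asked, and still so for the second after the job is handed in, with the robot touching nothing.
It also fails if it takes over 54 s, if anything falls off the work surface, if the arm or the gripper's body presses on something with over 40 N, if the wrist force passes 120 N, or if a joint passes its speed limit or range.

ROBOT

A 6-joint arm with a two-finger parallel gripper is mounted at the origin on the work surface. World frame = base frame: x ahead of the robot, y to its left, z up, the work surface at z = 0. Lengths are in mm, angles in degrees, forces in N, time in s.
With the tool pointing down it reaches from about 300 to 850 mm from the base axis. Payload 4.2 kg.
Tool frame: the origin (TCP) lies at the very end of the fingers, on their centre line; the grasp point (between the pads) lies 19 mm behind it (env.grip_depth is the distance from the TCP to the grasp point, in mm); y points along the fingers, z is the direction in which the jaws open and shut, and the axes are right-handed (so a half turn about y gives the same grasp; the last joint's range is limited). The gripper opens to 91 mm and grips with 3 to 60 N. Pads are 32 mm wide; open, the fingers measure 118 mm over their backs; the gripper's body (76 mm by 178 mm) begins 60 mm behind the grasp point.
Start: joints at [-72.193, 18.312, 89.639, -0, 72.044, -1.146], TCP at [186.763, -543.841, 213.976] pointing down, gripper open.
Joint ranges: [-177.97, 177.97], [-48.28, 115.42], [12.27, 149.76], [-77.06, 257.06], [2.81, 150.46], [-146.56, 146.56]. Speed limits (degrees/s): [147.25, 147.25, 180, 180, 180, 180].

INTERFACE

Orientations are given as [roll, pitch, yaw] about the fixed x, y, z axes, in that order (R = Rz(yaw) Ry(pitch) Rx(roll)).
In Python, from workcell import state, imaging, job, env gives the robot as it stands.
- The arm moves only by the shell command python3 -m pendant 'ROWS' [FORCE]. ROWS is JSON, a list of rows, each an object with "delta_pos": the shift along the tool's x, y, z in cm, a list of three; "twist": the turn, a rotation vector about the tool's x, y, z in degrees, a list of three; "grip": the opening in per cent of the stroke, from 0 (shut) to 100 (fully open). In form: [{"delta_pos": [tx, ty, tz], "twist": [wx, wy, wz], "grip": grip}, ...]. A call has exactly 5 rows; each row is the pose to reach, as a shift and turn from the pose commanded when the call began, along the tool's axes at that moment; what a row does not reach only later rows make up. A row lasts 1/10 s, in which the tool goes at most 50 mm and 8.59 degrees, less where a joint would pass 70% of its speed; a pose out of reach is approached as far as the arm can. A call with a gripper value outside its range is refused whole. The fingers move at their own pace and stop on an object; FORCE is the grip in N (left out, the last holds). Time passes only in rows, so rows that repeat a pose let the fingers close, or fill a call up. It gives the time, the measured TCP pose, the force and the opening at its end, in the units of the state.
- state(): the state, without advancing time (a new reading comes with each control period).
- imaging.grab_frame(name): name is "scene" or "side" or "wrist"; returns (picture, depth): 400x640x3 uint8, red, green, blue; 400x640 float32, mm along the optical axis (not along the pixel's ray), 0 where there is no reading.
- imaging.camera_info(name): a dict with "fx", "fy", "cx", "cy" (pixels), "k1" (the pictures are not rectified: a ray, as slopes to the right and down, at radius r is drawn at 1 + k1 r^2 times it, then the intrinsics apply), "R" (3x3) and "t" (3): a world point X has camera coordinates R X + t. Camera axes: x right, y down, z forward; pixel columns grow to the right and rows downward; lengths in mm; the calibration is good to about 2 mm. A picture is of the moment at which its call begins: read the wrist's pose just before it. camera_info takes no time and is no camera call; for the wrist camera it gives the pose at the moment of the call.
- job.job_done(): hands the job in, once; it reports no verdict.
The state is a dict: "time_s": time; "qpos": joint angles; "qvel": joint speeds; "effort": joint torques, N m; "ee_pos": TCP position; "ee_rot": TCP orientation; "force": force on the tool from outside, world axes, zero at the start; "torque": the same for the moment, N m; "gripper_width": finger opening in mm.
Only numpy, scipy, OpenCV 4.12 (cv2) and the standard library are available. Lean on these libraries where they do the work, as an engineer would, in place of code of your own. Each camera call takes 0.05 s, during which the arm holds its last target.

## Working session

There is one attempt and no reset: what is moved stays moved. The work goes in short steps, Python scripts to look and compute and a shell command to move; the robot and the scene stay as the last step left them, time stands still between calls to the robot, and variables do not carry over. Pictures are saved under pics/ and viewed, and the job is handed in when it is done.

```bash
ls; mkdir -p pics
python3 - <<'E'
from workcell import state, imaging, job, env
import cv2
print(state()); print([a for a in dir(env) if a[0]!='_'])
import numpy as np
for n in ("scene","side","wrist"):
    c=imaging.camera_info(n);p,d=imaging.grab_frame(n)
    cv2.imwrite(f"pics/{n}0.png",p[:,:,::-1]); np.save(f"pics/{n}0.npy",d); np.save(f"pics/{n}0_info.npy",c,allow_pickle=True)
    print(n,c)
E
```

```text
pics
{'time_s': 0.0, 'qpos': array([-7.21941388e+01,  1.83513834e+01,  8.97058515e+01, -6.86995517e-04,
        7.20429667e+01, -1.14552940e+00]), 'qvel': array([ 0.0013695 ,  0.0286423 ,  0.00680525, -0.03882349, -0.02685817,
        0.05224654]), 'effort': array([ 2.63977759e-03, -4.12460375e+01, -2.31970865e+01,  7.29299197e-02,
        4.57563624e-02, -1.58644666e-04]), 'ee_pos': array([ 186.58914603, -543.35829692,  213.1266148 ]), 'ee_rot': array([-9.01001946e+01,  1.35019339e-03, -1.61048398e+02]), 'force': array([ 0.25201434, -0.30254453, -0.63055105]), 'torque': array([-0.05783535, -0.07111931,  0.00910476]), 'gripper_width': 91.24921476416111}
['Unreachable', 'grip_depth']
scene {'fx': 406.18547358680127, 'fy': 406.18547358680127, 'cx': 318.28471850876656, 'cy': 205.73238157360746, 'k1': -0.05944864232447343, 'R': array([[ 0.13669089,  0.99058421,  0.0076507 ],
       [ 0.73702193, -0.09653529, -0.66893917],
       [-0.66190201,  0.09707662, -0.74327778]]), 't': array([ -67.23292408, -383.9951101 , 1534.63123323])}
side {'fx': 384.3756697111784, 'fy': 384.3756697111784, 'cx': 326.186781051023, 'cy': 200.70645128922155, 'k1': -0.0015608937330508553, 'R': array([[-0.92703438, -0.37482657,  0.01059747],
       [-0.28347136,  0.68203121, -0.6741494 ],
       [ 0.2454613 , -0.62796375, -0.73851898]]), 't': array([576.90951105, 209.7839723 , 817.3781929 ])}
wrist {'fx': 307.66264981120077, 'fy': 307.66264981120077, 'cx': 321.04148475464626, 'cy': 198.42498538363873, 'k1': -0.05171566486417543, 'R': array([[ 0.3250877 , -0.94568203, -0.00186664],
       [-0.9151025 , -0.31507236,  0.25162835],
       [-0.23854854, -0.08009312, -0.96782214]]), 't': array([-574.17834802,  -28.53044841,  391.27212934])}
```

View pics/scene0.png

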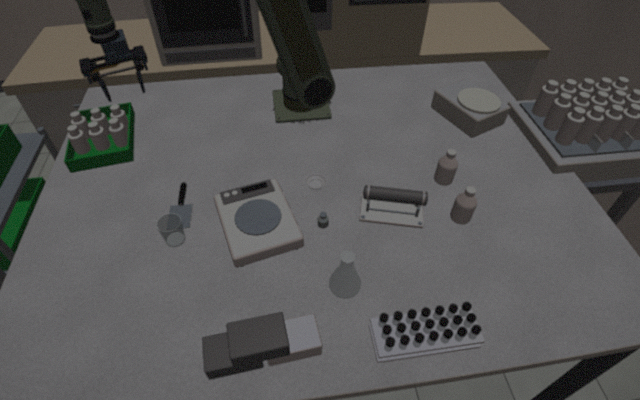

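View pics/side0.png

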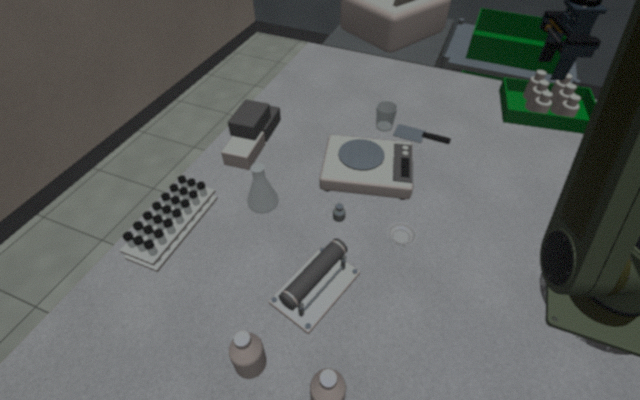

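View pics/wrist0.png

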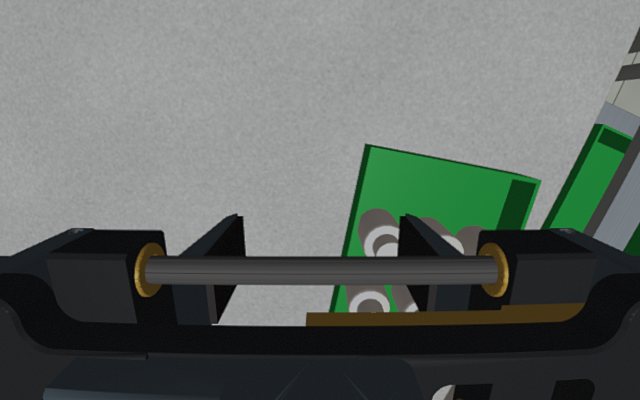

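The scene view shows the float at about (395,195), the pan at about (258,217), and the weight at (323,220). Next I'll enlarge these crops.

```bash
cat > h.py <<'E'
import numpy as np, cv2
from workcell import state, imaging, env
from scipy.spatial.transform import Rotation as Ro
def load(n,i=0): return np.load(f"pics/{n}{i}_info.npy",allow_pickle=True).item(), np.load(f"pics/{n}{i}.npy")
def ray(c,u,v):
    K=np.array([[c['fx'],0,c['cx']],[0,c['fy'],c['cy']],[0,0,1]])
    p=cv2.undistortPoints(np.array([[[u,v]]],float),K,np.array([c['k1'],0,0,0.]))[0,0]
    # k1 model: distorted = undist*(1+k1 r^2)
    o=-c['R'].T@c['t']; return o,c['R'].T@np.array([p[0],p[1],1.])
def at_z(c,u,v,z):
    o,d=ray(c,u,v); return o+d*(z-o[2])/d[2]
def at_d(c,D,u,v):
    o,d=ray(c,u,v); return o+d*D[int(round(v)),int(round(u))]
def tri(c1,p1,c2,p2):
    o1,d1=ray(c1,*p1);o2,d2=ray(c2,*p2);A=np.stack([d1,-d2],1)
    s=np.linalg.lstsq(A,o2-o1,rcond=None)[0];a=o1+d1*s[0];b=o2+d2*s[1];return (a+b)/2,np.linalg.norm(a-b)
def crop(src,dst,x0,y0,x1,y1,k):
    im=cv2.imread(src)[y0:y1,x0:x1]; im=cv2.resize(im,None,fx=k,fy=k,interpolation=cv2.INTER_CUBIC)
    for x in range(x0-x0%10+10,x1,10): cv2.line(im,((x-x0)*k,0),((x-x0)*k,8 if x%50 else 20),(0,0,255),1)
    for y in range(y0-y0%10+10,y1,10): cv2.line(im,(0,(y-y0)*k),(8 if y%50 else 20,(y-y0)*k),(0,0,255),1)
    cv2.imwrite(dst,np.clip(im*1.5,0,255).astype('uint8'))
def proj(c,X):
    p=c['R']@np.asarray(X,float)+c['t'];x,y=p[0]/p[2],p[1]/p[2];f=1+c['k1']*(x*x+y*y);return c['fx']*x*f+c['cx'],c['fy']*y*f+c['cy']
E
python3 -c "
from h import *
crop('pics/scene0.png','pics/s0c.png',200,165,440,265,3)
crop('pics/side0.png','pics/d0c.png',260,120,420,340,3)"
python3 -c "
from h import *
crop('pics/scene0.png','pics/s0d.png',350,175,440,235,8)
crop('pics/side0.png','pics/d0d.png',265,230,365,335,5)"
```

```text
(no output)
```

View pics/s0c.png

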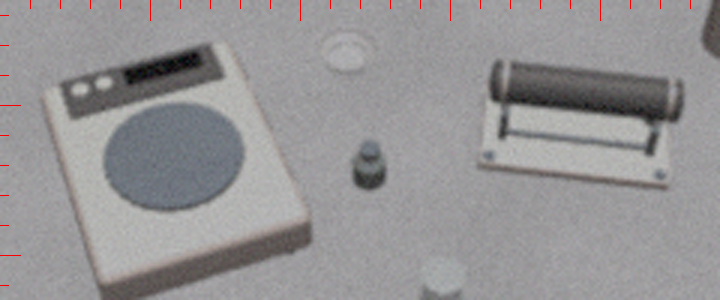

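View pics/d0c.png

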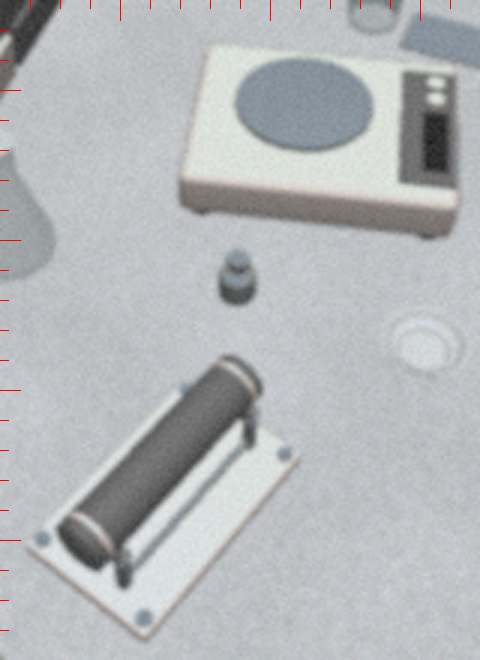

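View pics/s0d.png

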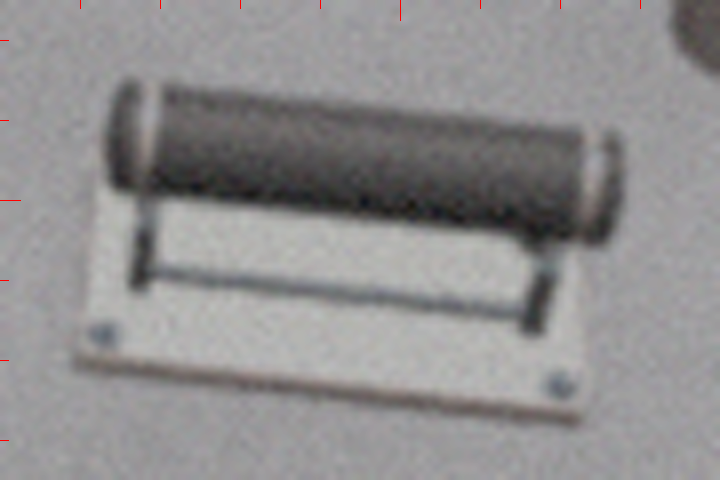

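View pics/d0d.png

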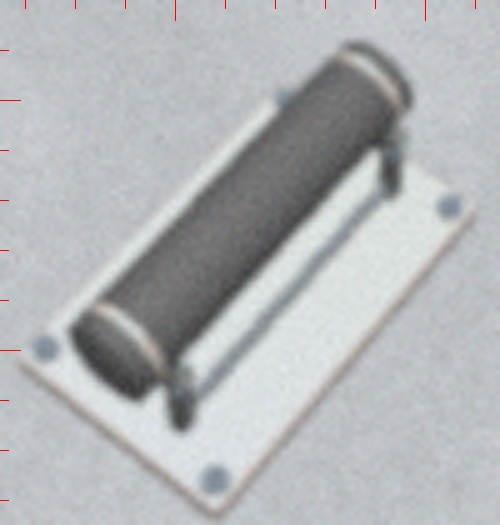

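Run:
```python
from h import *
np.set_printoptions(precision=1,suppress=True)
c,D=load('scene');s,E=load('side')
for n,a,b in [('bandL',(368.7,192.1),(340,246)),('bandR',(424.2,198.1),(291,297)),('pan',(258,217),(361.3,154.7)),('weighttop',(323.3,213.5),(339.2,204.5))]:
    print(n,tri(c,a,s,b),'d',at_d(c,D,*a),at_d(s,E,*b))
A=at_z(c,368.7,192.1,66);B=at_z(c,424.2,198.1,66);print('scene z66',A,B,np.linalg.norm(A-B),(A+B)/2)
A=at_z(s,340,246,66);B=at_z(s,291,297,66);print('side z66',A,B,np.linalg.norm(A-B),(A+B)/2)
print('pan z70',at_z(c,258,217,70),at_z(s,361.3,154.7,70))
for i in ((317.5,182),):print('dish',at_z(c,*i,8))
# cylinder fit pts
for n,cc,DD,(x0,y0,x1,y1) in (('scene',c,D,(350,175,440,235)),('side',s,E,(265,230,365,335))):
    P=[]
    for v in range(y0,y1):
        for u in range(x0,x1):
            if DD[v,u]>0:
                X=at_d(cc,DD,u,v)
                if 70<X[2]<95:P.append(X)
    P=np.array(P);m=P.mean(0);U,S,V=np.linalg.svd(P-m,full_matrices=False);t=(P-m)@V[0]
    print(n,len(P),m,V[0],t.min(),t.max(),P[:,2].max(),np.percentile(P[:,2],98))
print(at_z(c,258,217,70)-0)
```

```text
bandL (array([543.3, 130.8,  67.7]), np.float64(10.625101576860732)) d [558.7 130.5  78.9] [536.9 136.9  83.9]
bandR (array([587.8, 278.4,  68.6]), np.float64(9.499148760454283)) d [601.5 276.   79.9] [581.1 280.9  82.4]
pan (array([ 594.5, -177.2,   63.2]), np.float64(2.636424500476855)) d [ 600.5 -175.9   68.5] [ 591.8 -170.6   70.4]
weighttop (array([590.7,  -1.3,  46.7]), np.float64(2.866033658076747)) d [589.5   0.1  43.6] [590.6  -4.5  44.7]
scene z66 [546.7 134.5  66. ] [589.2 282.9  66. ] 154.36411018900046 [568.  208.7  66. ]
side z66 [540.8 124.6  66. ] [585.8 273.3  66. ] 155.28120008426387 [563.3 198.9  66. ]
pan z70 [ 601.7 -175.8   70. ] [ 591.9 -171.1   70. ]
dish [430.4   6.    8. ]
scene 712 [573.8 201.9  80.8] [0.3 1.  0. ] -86.97154703422666 87.91665665305366 89.88337285976252 87.48394725317651
side 1523 [563.9 213.5  81.4] [ 0.3  1.  -0. ] -94.86700900996378 81.29913090367009 89.33237089009117 87.12107271326687
[ 601.7 -175.8   70. ]
```

The two cameras put the float's middle near (566,204) with its axis at yaw about 73°, and the pan near (597,-174,70). Those are only good to a few mm, so I'll move above the float and refine with the wrist camera.

```bash
cat >> h.py <<'E'
def Rt(rpy): return Ro.from_euler('xyz',rpy,degrees=True)
import json
def log():
    s=state(); 
    open('log.jsonl','a').write(json.dumps({'q':list(s['qpos']),'p':list(s['ee_pos']),'r':list(s['ee_rot'])})+'\n'); return s
def st():
    s=log(); np.set_printoptions(precision=2,suppress=True)
    print('t',round(s['time_s'],2),'p',s['ee_pos'],'r',s['ee_rot'],'q',s['qpos'],'F',s['force'],'M',s['torque'],'w',round(s['gripper_width'],1));return s
def go(pos,R):  # R: matrix columns tool axes in world
    s=st();R0=Rt(s['ee_rot']);d=R0.inv().apply(np.array(pos)-s['ee_pos'])/10
    w=(R0.inv()*Ro.from_matrix(R)).as_rotvec(degrees=True); print('delta cm',d,'twist',w,'norms',np.linalg.norm(d)*10,np.linalg.norm(w))
def down(yaw): # tool y down, x at yaw
    return Ro.from_euler('xyz',[-90,0,yaw],degrees=True).as_matrix()
E
python3 -c "
from h import *
st()"
python3 -m pendant '[{"delta_pos":[-3.6,0,-3.5],"twist":[0,-8,0],"grip":100},{"delta_pos":[-7.2,0,-7],"twist":[0,-16,0],"grip":100},{"delta_pos":[-10.8,0,-10.5],"twist":[0,-24,0],"grip":100},{"delta_pos":[-14.4,0,-14],"twist":[0,-32,0],"grip":100},{"delta_pos":[-18,0,-17.5],"twist":[0,-40,0],"grip":100}]' 20
python3 -c "
from h import *
go([545,160,230],down(-106.7))"
```

```text
t 0.15 p [ 186.65 -543.48  213.35] r [ -90.07    0.   -161.05] q [-72.19  18.34  89.69   0.    72.04  -1.15] F [ 1.17 -0.86  0.14] M [-0.01  0.01 -0.03] w 91.3
time_s: 0.65
ee_pos: [300.0, -318.9, 213.8]
ee_rot: [-90.0, 0.0, -120.8]
force: [1.2, 0.2, -0.5]
gripper_width: 91.3
t 0.65 p [ 300.04 -318.88  213.82] r [ -89.99    0.01 -120.77] q [-48.26   5.86 106.13   0.02  68.01 -17.5 ] F [ 1.16  0.17 -0.55] M [-0.01 -0.09  0.02] w 91.3
delta cm [-53.68  -1.61  -3.45] twist [ -0.01 -14.07  -0.01] norms 538.1370076123878 14.066872867138374
```

```bash
python3 -m pendant '[{"delta_pos":[-4.9,-0.1,-0.3],"twist":[0,-3,0],"grip":100},{"delta_pos":[-9.8,-0.3,-0.6],"twist":[0,-6,0],"grip":100},{"delta_pos":[-14.7,-0.4,-0.9],"twist":[0,-9,0],"grip":100},{"delta_pos":[-19.6,-0.5,-1.2],"twist":[0,-12,0],"grip":100},{"delta_pos":[-24.5,-0.7,-1.6],"twist":[0,-14,0],"grip":100}]' 
python3 -c "
from h import *
go([545,160,230],down(-106.7))"
```

```text
time_s: 1.15
ee_pos: [412.7, -100.7, 221.0]
ee_rot: [-90.0, -0.0, -106.9]
force: [1.2, -0.2, -0.5]
gripper_width: 91.0
t 1.15 p [ 412.72 -100.7   220.96] r [ -89.99   -0.01 -106.95] q [-15.25   4.33 106.79  -0.01  68.86   1.7 ] F [ 1.19 -0.21 -0.54] M [-0.07 -0.12 -0.06] w 91.0
delta cm [-28.79  -0.91   5.05] twist [-0.01 -0.25  0.01] norms 292.48147856256566 0.2500564708609651
```

```bash
python3 -m pendant '[{"delta_pos":[-4.8,-0.2,0.8],"twist":[0,0,0],"grip":100},{"delta_pos":[-9.6,-0.4,1.7],"twist":[0,0,0],"grip":100},{"delta_pos":[-14.4,-0.6,2.5],"twist":[0,0,0],"grip":100},{"delta_pos":[-19.2,-0.8,3.4],"twist":[0,0,0],"grip":100},{"delta_pos":[-24,-0.9,4.2],"twist":[0,0,0],"grip":100}]' 
python3 -c "
from h import *
st()
c=imaging.camera_info('wrist');p,d=imaging.grab_frame('wrist')
cv2.imwrite('pics/wrist1.png',p[:,:,::-1]); np.save('pics/wrist1.npy',d); np.save('pics/wrist1_info.npy',c,allow_pickle=True);print(-c['R'].T@c['t'],c['R'])"
```

```text
time_s: 1.65
ee_pos: [523.4, 116.5, 229.9]
ee_rot: [-90.0, -0.0, -107.0]
force: [0.7, -0.6, -0.3]
gripper_width: 91.3
t 1.65 p [523.4  116.53 229.95] r [ -89.98   -0.01 -107.02] q [11.34 14.23 93.11 -0.02 72.65 28.36] F [ 0.7  -0.56 -0.27] M [-0.06 -0.13 -0.02] w 91.3
[544.33 184.29 401.48] [[ 0.96 -0.29  0.  ]
 [-0.28 -0.93  0.25]
 [-0.07 -0.24 -0.97]]
```

View pics/wrist1.png

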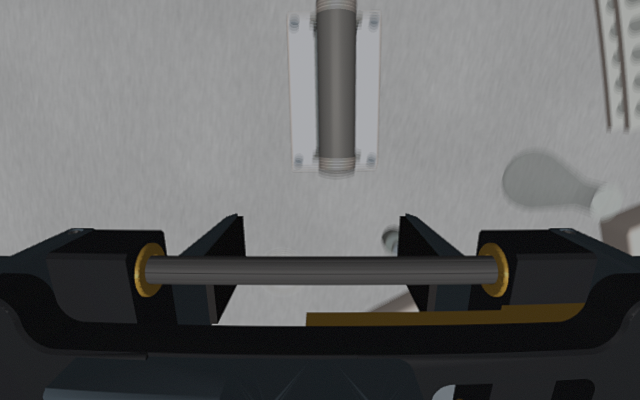

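The rack and float are centred near column 337, with motion blur. I'll advance 60 mm along the float, settle, and look again.

```bash
python3 -m pendant '[{"delta_pos":[-3,0,0.3],"twist":[0,0,0],"grip":100},{"delta_pos":[-5,0,0.5],"twist":[0,0,0],"grip":100},{"delta_pos":[-6,0,0.5],"twist":[0,0,0],"grip":100},{"delta_pos":[-6,0,0.5],"twist":[0,0,0],"grip":100},{"delta_pos":[-6,0,0.5],"twist":[0,0,0],"grip":100}]' 
python3 -c "
from h import *
st()
c=imaging.camera_info('wrist');p,d=imaging.grab_frame('wrist')
cv2.imwrite('pics/wrist2.png',p[:,:,::-1]); np.save('pics/wrist2.npy',d); np.save('pics/wrist2_info.npy',c,allow_pickle=True);print(-c['R'].T@c['t'])
crop('pics/wrist2.png','pics/w2c.png',270,20,410,220,4)
im=cv2.imread('pics/w2c.png')
c
cv2.imwrite('pics/w2c.png',cv2.resize(im,None,fx=.75,fy=.75))
"
```

```text
time_s: 2.2
ee_pos: [544.8, 169.5, 229.8]
ee_rot: [-90.0, -0.1, -107.1]
force: [0.2, -0.3, 1.1]
gripper_width: 91.0
t 2.2 p [544.78 169.49 229.83] r [ -90.02   -0.06 -107.07] q [16.15 17.4  88.65 -0.04 74.   33.23] F [ 0.18 -0.29  1.13] M [-0.06 -0.1   0.01] w 91.0
[565.93 237.33 401.35]
```

View pics/wrist2.png

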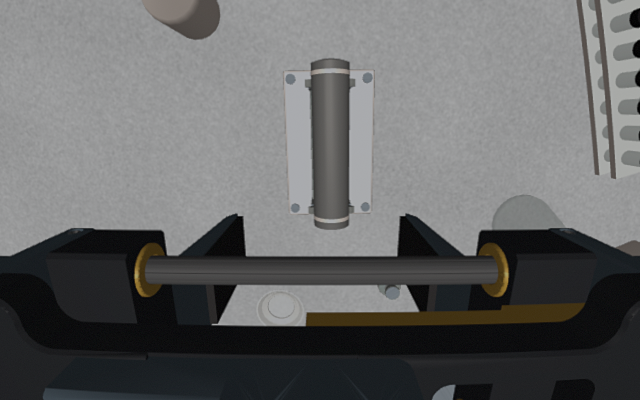

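View pics/w2c.png

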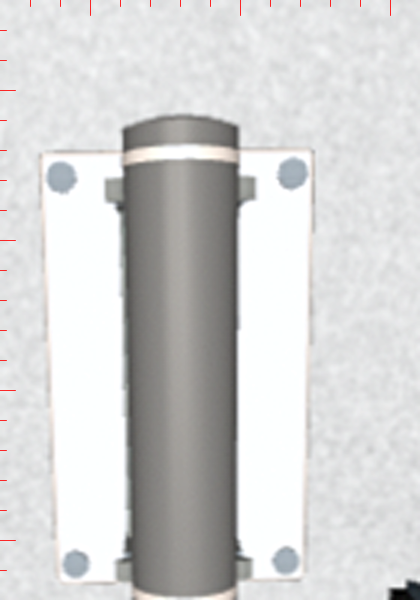

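```bash
python3 -c "
from h import *
crop('pics/wrist2.png','pics/w2d.png',300,195,364,245,10)
"
python3 - <<'E'
from h import *
np.set_printoptions(precision=1,suppress=True)
c,D=load('wrist',2)
for y in (219.5,): 
    A=at_z(c,330.3,71.2,86);B=at_z(c,331.6,y,86);d=A-B
    print(A,B,np.linalg.norm(d),(A+B)/2,np.degrees(np.arctan2(d[1],d[0])), at_d(c,D,330.3,71.2),at_d(c,D,331.6,y),at_d(c,D,331,150))
# rack holes z12 
Q=[at_z(c,270+x/3,20+y/3,12) for x,y in ((61,177),(292,173),(287,560),(75,564))];print(np.array(Q),np.mean(Q,0))
e=(Q[0]+Q[1]-Q[2]-Q[3]);print(np.degrees(np.arctan2(e[1],e[0])))
# edges of base corners
Q=[at_z(c,270+x/3,20+y/3,12) for x,y in ((41,152),(312,149),(302,578),(60,582))];print(np.mean(Q,0),np.linalg.norm(Q[0]-Q[1]),np.linalg.norm(Q[1]-Q[2]))
e=(Q[0]+Q[1]-Q[2]-Q[3]);print(np.degrees(np.arctan2(e[1],e[0])))
E
```

```text
[587.4 277.2  86. ] [545.7 132.9  86. ] 150.27242253714087 [566.5 205.1  86. ] 73.89041705212978 [587.3 277.1  87.5] [545.7 133.1  86.6] [566.3 204.5  86.9]
[[544.2 292.2  12. ]
 [632.7 266.7  12. ]
 [589.  112.2  12. ]
 [499.3 137.8  12. ]] [566.3 202.3  12. ]
73.99351210389284
[566.5 202.7  12. ] 107.56435787610847 177.97697997648723
73.9245754269077
```

View pics/w2d.png

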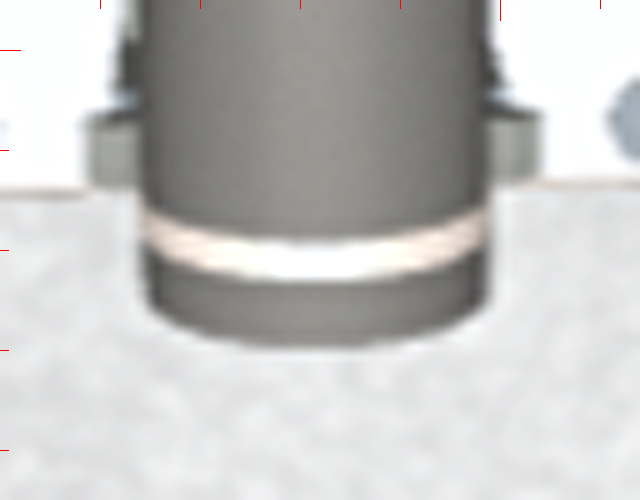

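```bash
cat > kin.py <<'E'
import numpy as np, json
from scipy.optimize import least_squares
from scipy.spatial.transform import Rotation as Ro
def chain(q,P,s4=1,s6=1):
    a1,d1,L2,a3,L4,L6=P; q=np.asarray(q,float)
    Rz=lambda a:Ro.from_euler('z',a,degrees=True); Ry=lambda a:Ro.from_euler('y',a,degrees=True)
    R=Rz(q[0]); p=np.array([0,0,d1])+R.apply([a1,0,0])
    R=R*Ry(q[1]); pts=[p]; p=p+R.apply([0,0,L2]); pts.append(p)
    R=R*Ry(q[2]); p=p+R.apply([-a3,0,L4]); pts.append(p)   # local z = forearm
    R=R*Rz(s4*q[3])*Ry(q[4])*Rz(s6*q[5]); p=p+R.apply([0,0,L6])
    # flange local: z = tool y, local x at q=0: (tool down) points back/in ; tool z radial = -local x
    M=R.as_matrix(); ty=M[:,2]; tz=-M[:,0]; tx=np.cross(ty,tz)
    return p,np.stack([tx,ty,tz],1),pts+[p]
def data(): return [json.loads(l) for l in open('log.jsonl')]
def fit(s4=1,s6=1):
    D=data()
    f=lambda P:np.concatenate([chain(d['q'],P,s4,s6)[0]-np.array(d['p']) for d in D])
    r=least_squares(f,[50,300,400,0,400,250]); return r.x,r.fun,np.linalg.svd(r.jac)[1]
def rerr(P,s4=1,s6=1):
    return [np.degrees((Ro.from_matrix(chain(d['q'],P,s4,s6)[1]).inv()*Ro.from_euler('xyz',d['r'],degrees=True)).magnitude()) for d in data()]
E
python3 - <<'E'
from kin import *
np.set_printoptions(precision=2,suppress=True)
for s6 in (1,-1):
  P,f,s=fit(1,s6);print(P,abs(f).max(),s,rerr(P,1,s6))
E
```

```text
[   53.32 -9145.08   503.8   -146.64   417.99 -9150.46] 10.877458070305067 [4.45 3.18 0.23 0.06 0.03 0.  ] [np.float64(3.610883953986351e-14), np.float64(1.0182743384679774e-14), np.float64(4.085496461256106e-14), np.float64(3.2122027712171414e-14), np.float64(2.7360165899564323e-14)]
[   53.32 -9145.07   503.8   -146.65   417.99 -9150.46] 10.877467461886852 [4.45 3.18 0.23 0.06 0.03 0.  ] [np.float64(2.2912037864674404), np.float64(34.99707176239873), np.float64(3.3997718321948196), np.float64(56.72027697109404), np.float64(66.45594044523098)]
```

Run:
```python
from kin import *
np.set_printoptions(precision=2,suppress=True)
P,f,s=fit();print(f.reshape(-1,3))
for d in data():
    q=d['q'];p=d['p'];print(np.array(q)[:3],np.hypot(*p[:2]),p[2],np.degrees(np.arctan2(p[1],p[0]))-q[0])
```

```text
[[-10.69  -4.46   1.42]
 [-10.88  -8.74   0.23]
 [ -0.81  -9.7   -0.65]
 [ -3.55  -8.73  -0.78]
 [  4.37  -3.73  -0.22]]
[-72.19  18.34  89.69] 574.6351445528303 213.352412595769 1.1468801336981755
[-48.26   5.86 106.13] 437.8488688092409 213.81930626584438 1.5163138120493826
[-15.25   4.33 106.79] 424.83007403597765 220.95755305074695 1.5419726977557175
[11.34 14.23 93.11] 536.2185494601792 229.94784417672136 1.2151205319089513
[16.15 17.4  88.65] 570.5393025293523 229.83376965612078 1.1311320105072795
```

```bash
python3 -m pendant '[{"delta_pos":[-1,0,0],"twist":[6,0,6],"grip":100},{"delta_pos":[-2,0,0],"twist":[12,0,12],"grip":100},{"delta_pos":[-3,0,0],"twist":[18,0,18],"grip":100},{"delta_pos":[-3,0,0],"twist":[18,0,18],"grip":100},{"delta_pos":[-3,0,0],"twist":[18,0,18],"grip":100}]' 
sed -i 's/R.apply(\[a1,0,0\])/R.apply([a1,11.5,0])/' kin.py
python3 - <<'E'
from h import *; st()
from kin import *
np.set_printoptions(precision=2,suppress=True)
for s4 in (1,-1):
  P,f,s=fit(s4);print(P,abs(f).max(),s,np.array(rerr(P,s4)));print(f.reshape(-1,3))
E
```

```text
time_s: 2.75
ee_pos: [553.9, 198.1, 230.8]
ee_rot: [-71.4, 17.6, -104.2]
force: [0.5, -0.1, 0.3]
gripper_width: 91.1
t 2.75 p [553.94 198.14 230.78] r [ -71.43   17.62 -104.19] q [ 15.59   7.36 106.73   7.92  41.31  27.87] F [ 0.51 -0.12  0.28] M [-0.13  0.07  0.  ] w 91.1
[  0.   140.3  591.8  -25.2  417.   335.66] 5.0249582272954285e-11 [4.86 3.49 0.37 0.23 0.08 0.02] [0. 0. 0. 0. 0. 0.]
[[ 0. -0.  0.]
 [ 0. -0.  0.]
 [ 0. -0.  0.]
 [ 0.  0.  0.]
 [ 0.  0.  0.]
 [ 0.  0.  0.]]
[ -10.55 -476.93  717.59  352.57  273.27  243.36] 53.45747657477858 [4.86 3.49 0.37 0.23 0.08 0.02] [ 0.    0.03  0.02  0.05  0.08 15.84]
[[  2.87  -8.95  -1.81]
 [  6.88  -7.93   4.32]
 [  1.01  -0.15   4.69]
 [ -4.21  -0.62   0.45]
 [ -6.37  -1.42  -2.1 ]
 [  4.38 -53.46  -5.54]]
```

```bash
cat >> kin.py <<'E'
P0=np.array([0,140.3,591.8,-25.2,417,335.66])
LO=np.array([-177.97,-48.28,12.27,-77.06,2.81,-146.56]);HI=np.array([177.97,115.42,149.76,257.06,150.46,146.56])
def ik(p,R):
    out=[]; p=np.asarray(p,float); w=p-335.66*R[:,1]; r2=w[0]**2+w[1]**2
    if r2<11.5**2: return out
    rr=np.sqrt(r2-11.5**2); h=w[2]-140.3
    for sg in (1,-1):
        q1=np.degrees(np.arctan2(w[1],w[0])-np.arctan2(11.5,sg*rr)); x=sg*rr
        Lf=np.hypot(417,25.2); c=(x*x+h*h-591.8**2-Lf**2)/(2*591.8*Lf)
        if abs(c)>1: continue
        for e in (1,-1):
            b=e*np.arccos(c); q3=np.degrees(b)-np.degrees(np.arctan2(25.2,417))
            q2=np.degrees(np.arctan2(x,h)-np.arctan2(Lf*np.sin(b),591.8+Lf*np.cos(b)))
            R3=Ro.from_euler('z',q1,degrees=True)*Ro.from_euler('y',q2+q3,degrees=True)
            M=np.stack([-R[:,2],-R[:,0],R[:,1]],1) # local x=-tz, z=ty, y=z×x = ty×(-tz)=-tx
            E=(R3.inv()*Ro.from_matrix(M)).as_euler('ZYZ',degrees=True)
            for a in ((E[0],E[1],E[2]),(E[0]+180,-E[1],E[2]+180)):
                base=np.array([q1,q2,q3,*a]); base=(base+180)%360-180
                for k4 in (0,360):
                    q=base.copy(); q[3]+=k4
                    if np.all(q>LO) and np.all(q<HI): out.append(q)
    return out
def horiz(psi,up):
    y=np.array([np.cos(np.radians(psi)),np.sin(np.radians(psi)),0]);x=np.array([0,0,1. if up else -1.]);return np.stack([x,y,np.cross(x,y)],1)
E
python3 - <<'E'
from kin import *
from h import down
np.set_printoptions(precision=0,suppress=True)
d=data()[-1];print(ik(d['p'],Ro.from_euler('xyz',d['r'],degrees=True).as_matrix()),np.array(d['q']))
for yaw in (-106.1,73.9):
    print('grasp',yaw,[ik([566.3,204.2,z],down(yaw)) for z in (47,230)])
for up in (1,0):
  for psi in range(-180,180,15):
    R=horiz(psi,up); g=np.array([597,-174,163.])
    print(up,psi,ik(g+19*R[:,1],R))
E
```

```text
[array([ 16.,   7., 107.,   8.,  41.,  28.])] [ 16.   7. 107.   8.  41.  28.]
grasp -106.1 [[array([19., 29., 99.,  0., 52., 35.])], [array([19., 20., 84., -0., 75., 35.])]]
grasp 73.9 [[array([  19.,   29.,   99.,    0.,   52., -145.])], [array([  19.,   20.,   84.,    0.,   75., -145.])]]
1 -180 []
1 -165 [array([ -7.,  67.,  49., -42., 146.,  53.])]
1 -150 [array([ -2.,  64.,  58., -50., 136.,  50.])]
1 -135 [array([  3.,  60.,  69., -56., 126.,  49.])]
1 -120 [array([  7.,  55.,  80., -62., 115.,  52.])]
1 -105 [array([ 10.,  51.,  92., -70., 105.,  56.])]
1 -90 []
1 -75 []
1 -60 [array([ 11.,  42., 127., 252.,  87.,  80.])]
1 -45 [array([  6.,  42., 137., 231.,  90.,  89.])]
1 -30 [array([ -5.,  43., 145., 205.,  97.,  93.])]
1 -15 [array([-20.,  44., 147., 175., 101.,  89.])]
1 0 [array([-34.,  43., 144., 146.,  95.,  86.])]
1 15 [array([-43.,  42., 136., 122.,  89.,  92.])]
1 30 [array([-47.,  43., 125., 102.,  87., 102.])]
1 45 [array([-48.,  45., 114.,  87.,  91., 111.])]
1 60 [array([-47.,  48., 102.,  75.,  98., 119.])]
1 75 [array([-44.,  52.,  90.,  67., 107., 125.])]
1 
[... 589 characters left out ...]
 87., -100.])]
0 -45 [array([  6.,  42., 137., 231.,  90., -91.])]
0 -30 [array([ -5.,  43., 145., 205.,  97., -87.])]
0 -15 [array([-20.,  44., 147., 175., 101., -91.])]
0 0 [array([-34.,  43., 144., 146.,  95., -94.])]
0 15 [array([-43.,  42., 136., 122.,  89., -88.])]
0 30 [array([-47.,  43., 125., 102.,  87., -78.])]
0 45 [array([-48.,  45., 114.,  87.,  91., -69.])]
0 60 [array([-47.,  48., 102.,  75.,  98., -61.])]
0 75 [array([-44.,  52.,  90.,  67., 107., -55.])]
0 90 [array([-40.,  56.,  78.,  59., 118., -52.])]
0 105 [array([-36.,  60.,  67.,  53., 128., -50.])]
0 120 [array([-31.,  64.,  57.,  47., 139., -51.])]
0 135 [array([-27.,  68.,  48.,  38., 149., -57.])]
0 150 []
0 165 []
```

Run:
```python
from h import *
go([566.3,204.2,120],down(-106.1))
c,D=load('scene');s,E=load('side')
for n,a,b in (('flaskfoot',(345.5,287),(263,207)),('beakerfoot',(173,240),(385,126)),('spat',(181,205),(422,135))): print(n,at_z(c,*a,0),at_z(s,*b,0))
```

```text
t 2.75 p [553.94 198.14 230.78] r [ -71.43   17.62 -104.19] q [ 15.59   7.36 106.73   7.92  41.31  27.87] F [ 0.51 -0.12  0.28] M [-0.13  0.07  0.  ] w 91.1
delta cm [ 2.51 10.6  -2.45] twist [-18.12  -0.98 -17.77] norms 111.63355774600889 25.40157171540857
flaskfoot [798.89  26.02   0.  ] [780.41  40.39   0.  ]
beakerfoot [ 593.76 -415.      0.  ] [ 587.22 -411.13    0.  ]
spat [ 465.13 -404.3     0.  ] [ 468.44 -411.37    0.  ]
```

```bash
python3 -m pendant '[{"delta_pos":[0.6,1,-0.6],"twist":[-5,-0.2,-5],"grip":100},{"delta_pos":[1.2,3,-1.2],"twist":[-10,-0.4,-10],"grip":100},{"delta_pos":[1.9,6,-1.8],"twist":[-15,-0.8,-15],"grip":100},{"delta_pos":[2.5,9,-2.45],"twist":[-18.1,-1,-17.8],"grip":100},{"delta_pos":[2.5,10.6,-2.45],"twist":[-18.1,-1,-17.8],"grip":100}]' 
python3 -m pendant '[{"delta_pos":[0,0,0],"twist":[0,0,0],"grip":100},{"delta_pos":[0,0,0],"twist":[0,0,0],"grip":100},{"delta_pos":[0,0,0],"twist":[0,0,0],"grip":100},{"delta_pos":[0,0,0],"twist":[0,0,0],"grip":100},{"delta_pos":[0,0,0],"twist":[0,0,0],"grip":100}]'
python3 - <<'E'
from h import *
go([566.3,204.2,47],down(-106.1))
c=imaging.camera_info('wrist');p,d=imaging.grab_frame('wrist')
cv2.imwrite('pics/wrist3.png',p[:,:,::-1])
X=np.array([566.3,204.2,86]);print(proj(c,X))
E
```

```text
time_s: 3.25
ee_pos: [569.7, 206.1, 116.6]
ee_rot: [-90.0, -0.1, -106.0]
force: [-1.6, -0.7, -0.7]
gripper_width: 91.4
time_s: 3.75
ee_pos: [566.6, 205.2, 120.7]
ee_rot: [-89.8, 0.1, -106.0]
force: [0.9, -0.9, -0.5]
gripper_width: 91.2
t 3.75 p [566.59 205.18 120.71] r [ -89.82    0.11 -106.05] q [18.82 24.69 93.9  -0.01 61.2  34.87] F [ 0.87 -0.86 -0.47] M [-0.03 -0.06 -0.02] w 91.2
delta cm [ 0.12  7.37 -0.02] twist [-0.18  0.05 -0.11] norms 73.71226114124667 0.21654342494119955
(np.float64(320.52074172888075), np.float64(223.51603456168223))
```

View pics/wrist3.png

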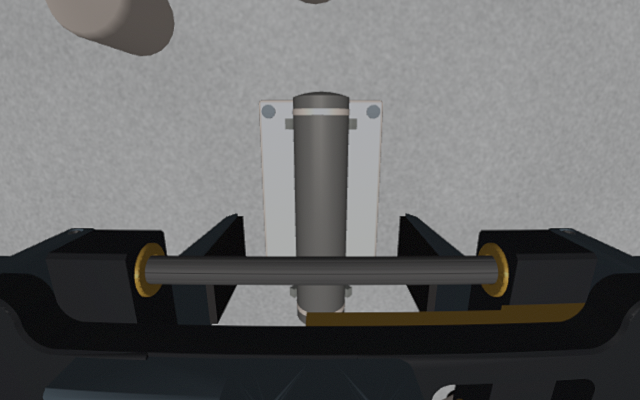

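The float is centred between the fingers (column 321 against finger tips at 242 and 400). I'll descend and grip.

```bash
python3 -m pendant '[{"delta_pos":[0.1,2,0],"twist":[0,0,0],"grip":100},{"delta_pos":[0.1,4.5,0],"twist":[0,0,0],"grip":100},{"delta_pos":[0.1,6.5,0],"twist":[0,0,0],"grip":100},{"delta_pos":[0.1,7.3,0],"twist":[0,0,0],"grip":100},{"delta_pos":[0.1,7.3,0],"twist":[0,0,0],"grip":100}]' 
python3 -m pendant '[{"delta_pos":[0,0,0],"twist":[0,0,0],"grip":80},{"delta_pos":[0,0,0],"twist":[0,0,0],"grip":60},{"delta_pos":[0,0,0],"twist":[0,0,0],"grip":45},{"delta_pos":[0,0,0],"twist":[0,0,0],"grip":38},{"delta_pos":[0,0,0],"twist":[0,0,0],"grip":30}]' 35
python3 -m pendant '[{"delta_pos":[0,0,0],"twist":[0,0,0],"grip":20},{"delta_pos":[0,0,0],"twist":[0,0,0],"grip":20},{"delta_pos":[0,0,0],"twist":[0,0,0],"grip":20},{"delta_pos":[0,0,0],"twist":[0,0,0],"grip":20},{"delta_pos":[0,0,0],"twist":[0,0,0],"grip":20}]' 35
python3 -c "
from h import *
st();st()"
```

```text
time_s: 4.3
ee_pos: [565.7, 204.1, 45.5]
ee_rot: [-90.0, -0.0, -106.0]
force: [0.1, 0.6, 0.0]
gripper_width: 91.2
time_s: 4.8
ee_pos: [566.5, 204.4, 46.5]
ee_rot: [-89.9, 0.1, -106.0]
force: [0.2, -0.1, -0.1]
gripper_width: 54.0
time_s: 5.3
ee_pos: [566.2, 204.4, 46.2]
ee_rot: [-90.0, 0.0, -106.0]
force: [-0.8, 0.6, 2.4]
gripper_width: 39.3
t 5.3 p [566.17 204.41  46.23] r [ -89.96    0.04 -106.04] q [18.75 29.07 98.75  0.01 52.12 34.8 ] F [-0.81  0.6   2.4 ] M [ 0.02  0.14 -0.09] w 39.3
t 5.3 p [566.17 204.41  46.23] r [ -89.96    0.04 -106.04] q [18.75 29.07 98.75  0.01 52.12 34.8 ] F [-0.81  0.6   2.4 ] M [ 0.02  0.14 -0.09] w 39.3
```

```bash
python3 -m pendant '[{"delta_pos":[0,0,0],"twist":[0,0,0],"grip":20},{"delta_pos":[0,-0.5,0],"twist":[0,0,0],"grip":20},{"delta_pos":[0,-1.5,0],"twist":[0,0,0],"grip":20},{"delta_pos":[0,-3,0],"twist":[0,0,0],"grip":20},{"delta_pos":[0,-4,0],"twist":[0,0,0],"grip":20}]' 50
python3 -m pendant '[{"delta_pos":[0,0,0],"twist":[0,0,0],"grip":20},{"delta_pos":[0,0,0],"twist":[0,0,0],"grip":20},{"delta_pos":[0,0,0],"twist":[0,0,0],"grip":20},{"delta_pos":[0,0,0],"twist":[0,0,0],"grip":20},{"delta_pos":[0,0,0],"twist":[0,0,0],"grip":20}]' 50
python3 - <<'E'
from h import *
for i in range(3):
    s=st(); 
    imaging.camera_info('wrist');p,d=imaging.grab_frame('side'); 
    f=np.array([np.cos(np.radians(73.96)),np.sin(np.radians(73.96)),0]); M=s['torque']; F=s['force']
    print('moment about horizontal perp axis (z x f):', M@np.array([-f[1],f[0],0]))
cv2.imwrite('pics/side4.png',p[:,:,::-1]);crop('pics/side4.png','pics/d4.png',230,180,380,340,4)
E
```

```text
time_s: 5.8
ee_pos: [566.8, 204.4, 87.3]
ee_rot: [-89.9, 0.1, -106.0]
force: [0.8, 0.1, -3.9]
gripper_width: 39.2
time_s: 6.3
ee_pos: [566.0, 204.3, 85.6]
ee_rot: [-90.0, 0.0, -106.0]
force: [-0.4, -0.5, -3.2]
gripper_width: 39.3
t 6.3 p [565.99 204.26  85.59] r [ -89.99    0.   -106.03] q [18.75 26.64 96.32 -0.01 57.03 34.79] F [-0.42 -0.49 -3.21] M [ 0.21 -0.15 -0.  ] w 39.3
moment about horizontal perp axis (z x f): -0.2447640012564796
t 6.35 p [566.07 204.29  85.73] r [ -89.97    0.01 -106.03] q [18.75 26.63 96.31 -0.01 57.03 34.79] F [-0.27  0.94 -3.22] M [ 0.16 -0.15 -0.06] w 39.2
moment about horizontal perp axis (z x f): -0.19911614638674602
t 6.4 p [566.13 204.29  85.82] r [ -89.97    0.01 -106.03] q [18.75 26.63 96.3  -0.01 57.03 34.79] F [-0.24  0.25 -4.16] M [ 0.19 -0.16  0.  ] w 39.4
moment about horizontal perp axis (z x f): -0.22824959223027996
```

View pics/d4.png

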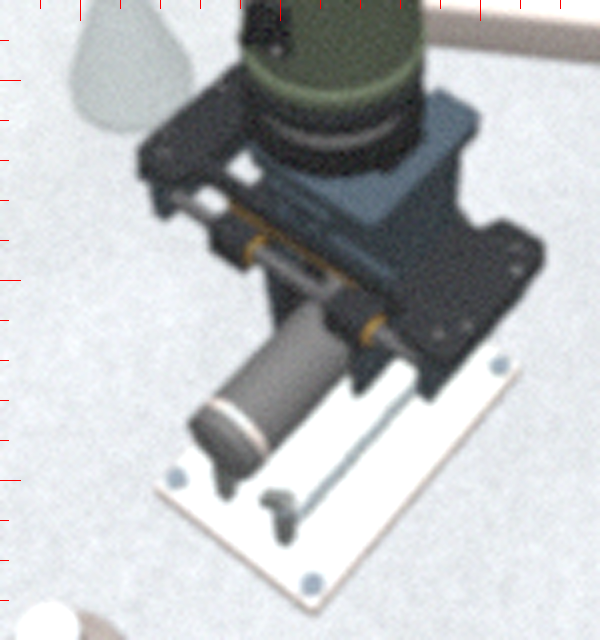

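Total weight reads about 3.7 N, and the moment about the jaw axis is about -0.22 N m (0.21 expected), so the ballast is in the -y end, which is tool +x. I'll carry the float up to a viewpoint beside the balance, with the float clear of the pan in the wrist view.

```bash
python3 -m pendant '[{"delta_pos":[0,-3,0],"twist":[0,0,0],"grip":20},{"delta_pos":[1,-7,0],"twist":[0,0,0],"grip":20},{"delta_pos":[3.5,-10.5,-0.2],"twist":[0,0,0],"grip":20},{"delta_pos":[7.2,-13.5,-0.4],"twist":[0,0,0],"grip":20},{"delta_pos":[11.2,-16,-0.6],"twist":[0,0,0],"grip":20}]' 50
python3 -m pendant '[{"delta_pos":[4.5,-0.4,-0.2],"twist":[0,0,0],"grip":20},{"delta_pos":[9,-0.4,-0.4],"twist":[0,0,0],"grip":20},{"delta_pos":[13.5,-0.4,-0.6],"twist":[0,0,0],"grip":20},{"delta_pos":[18,-0.4,-0.8],"twist":[0,0,0],"grip":20},{"delta_pos":[21.5,-0.4,-1],"twist":[0,0,0],"grip":20}]' 50
python3 -m pendant '[{"delta_pos":[3.5,0,0],"twist":[0,0,0],"grip":20},{"delta_pos":[5.5,0,0],"twist":[0,0,0],"grip":20},{"delta_pos":[6.5,0,0],"twist":[0,0,0],"grip":20},{"delta_pos":[6.5,0,0],"twist":[0,0,0],"grip":20},{"delta_pos":[6.5,0,0],"twist":[0,0,0],"grip":20}]' 50
python3 - <<'E'
from h import *
st()
c=imaging.camera_info('wrist');p,d=imaging.grab_frame('wrist')
cv2.imwrite('pics/wrist5.png',p[:,:,::-1]); np.save('pics/wrist5.npy',d); np.save('pics/wrist5_info.npy',c,allow_pickle=True)
print(proj(c,[597,-173.5,70]))
E
```

```text
time_s: 6.95
ee_pos: [529.3, 97.8, 247.9]
ee_rot: [-89.8, 0.1, -105.9]
force: [0.9, -1.3, -4.1]
gripper_width: 39.6
time_s: 7.45
ee_pos: [459.0, -107.5, 250.1]
ee_rot: [-89.9, 0.0, -106.1]
force: [1.4, -0.9, -3.3]
gripper_width: 39.1
time_s: 7.95
ee_pos: [442.6, -167.2, 249.8]
ee_rot: [-90.0, 0.1, -106.0]
force: [-0.2, 0.3, -3.9]
gripper_width: 39.2
t 7.95 p [ 442.55 -167.23  249.81] r [ -89.96    0.09 -106.03] q [-22.16   7.73  98.57   0.1   73.66  -6.16] F [-0.2   0.3  -3.92] M [ 0.25 -0.18  0.03] w 39.2
(np.float64(451.65702117765454), np.float64(150.50577871503066))
```

View pics/wrist5.png

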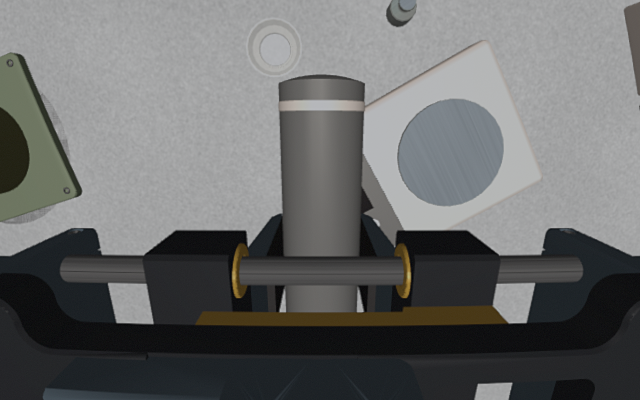

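The pan disc spans about columns 398–504 and rows 98–206, centred near (451,152). I'll fit its rim on the z = 70 plane.

Run:
```python
from h import *
from kin import *
np.set_printoptions(precision=1,suppress=True)
c,D=load('wrist',5)
im=cv2.imread('pics/wrist5.png');hsv=im.astype(int)
m=((im[:,:,0].astype(int)-im[:,:,2])>10).astype('uint8'); m[:90]=0;m[214:]=0;m[:,:390]=0;m[:,512:]=0
m=cv2.morphologyEx(m,cv2.MORPH_CLOSE,np.ones((7,7)))
ct=max(cv2.findContours(m,0,1)[0],key=cv2.contourArea);print(cv2.fitEllipse(ct))
X=np.array([at_z(c,*q[0],70)[:2] for q in cv2.convexHull(ct)])
r=least_squares(lambda a:np.hypot(*(X-a[:2]).T)-a[2],[597,-173,62],loss='soft_l1');print(r.x,abs(r.fun).max())
print('depth z at pan',at_d(c,D,451,152))
```

```text
((450.4924011230469, 152.12135314941406), (99.31707000732422, 108.97864532470703), 40.053462982177734)
[ 595.5 -177.3   60.8] 0.28122626697663833
depth z at pan [ 596.  -175.    69.8]
```

```bash
cat > plan.py <<'E'
from h import *
from kin import *
np.set_printoptions(precision=0,suppress=True)
s=state();R0=Rt(s['ee_rot']).as_matrix();g0=s['ee_pos']-19*R0[:,1]
g1=np.array([596,-176,205.]);
import sys
psi=float(sys.argv[1]);R1=horiz(psi,False)
w=(Ro.from_matrix(R0).inv()*Ro.from_matrix(R1)).as_rotvec(degrees=True);print('w',w)
prev=None
for t in np.linspace(0,1,13):
    R=(Ro.from_matrix(R0)*Ro.from_rotvec(w*t,degrees=True)).as_matrix();g=g0+(g1-g0)*t;p=g+19*R[:,1]
    Q=ik(p,R)
    for q in Q:
        pts=chain(q,P0)[2];print(round(t,2),q,'tcp',p,'float low',(g+90*R[:,0]),'elbow',pts[1],'wrist',pts[2])
    if not Q: print(t,'none')
E
python3 plan.py 74
```

```text
w [-0.  0. 90.]
0.0 [-22.   8.  99.   0.  74.  -6.] tcp [ 443. -167.  250.] float low [ 418. -254.  269.] elbow [ 78. -19. 727.] wrist [ 442. -167.  586.]
0.08 [-26.  10.  97.   8.  74. -13.] tcp [ 456. -165.  245.] float low [ 431. -254.  252.] elbow [ 93. -34. 724.] wrist [ 444. -208.  577.]
0.17 [-30.  12.  97.  15.  76. -19.] tcp [ 470. -164.  240.] float low [ 444. -252.  235.] elbow [111. -52. 719.] wrist [ 445. -248.  564.]
0.25 [-34.  15.  96.  22.  78. -24.] tcp [ 483. -162.  235.] float low [ 458. -249.  218.] elbow [130. -73. 713.] wrist [ 447. -286.  545.]
0.33 [-37.  17.  95.  28.  80. -29.] tcp [ 496. -161.  231.] float low [ 472. -245.  202.] elbow [149. -97. 705.] wrist [ 450. -322.  522.]
0.42 [-39.  21.  94.  34.  83. -33.] tcp [ 510. -160.  227.] float low [ 487. -239.  187.] elbow [ 170. -124.  694.] wrist [ 453. -356.  493.]
0.5 [-41.  24.  94.  40.  86. -37.] tcp [ 523. -159.  224.] float low [ 502. -233.  173.] elbow [ 190. -152.  680.] wrist [ 457. -387.  461.]
0.58 [-43.  28.  93.  45.  89. -40.] tcp [ 536. -158.  220.] float low [ 517. -225.  160.] elbow [ 211. -181.  663.] wrist [ 463. -414.  424.]
0.67 [-44.  32.  93.  50.  93. -43.] tcp [ 549. -157.  217.] float low [ 533. -216.  148.] elbow [ 233. -209.  643.] wrist [ 469. -437.  384.]
0.75 [-45.  36.  92.  55.  96. -46.] tcp [ 563. -157.  214.] float low [ 548. -207.  138.] elbow [ 255. -236.  620.] wrist [ 477. -455.  342.]
0.83 [-45.  40.  92.  59. 100. -48.] tcp [ 576. -157.  211.] float low [ 564. -197.  129.] elbow [ 277. -260.  594.] wrist [ 486. -469.  298.]
0.92 [-45.  44.  91.  64. 104. -50.] tcp [ 588. -157.  208.] float low [ 580. -187.  121.] elbow [ 301. -282.  565.] wrist [ 497. -477.  252.]
1.0 [-44.  48.  90.  68. 108. -52.] tcp [ 601. -158.  205.] float low [ 596. -176.  115.] elbow [ 324. -300.  534.] wrist [ 509. -480.  205.]
```

```bash
cat > rows.py <<'E'
# prints, for the fractions given, shift(cm)/twist from the present pose to the pose at that fraction of the way to (g1, psi)
from h import *; import sys
from kin import horiz
a=[float(v) for v in sys.argv[1:5]];g1=np.array(a[:3]);R1=Ro.from_matrix(horiz(a[3],False));n=float(sys.argv[5])
s=st();R0=Rt(s['ee_rot']);g0=s['ee_pos']-19*R0.as_matrix()[:,1];w=(R0.inv()*R1).as_rotvec(degrees=True)
print('total',np.linalg.norm(g1-g0),np.linalg.norm(w),w)
for i in range(1,6):
    t=min(1,i/n);R=R0*Ro.from_rotvec(w*t,degrees=True);p=g0+(g1-g0)*t+19*R.as_matrix()[:,1]
    print(i,R0.inv().apply(p-s['ee_pos'])/10,w*t)
E
python3 rows.py 596 -176 205 74 13
```

```text
t 8.0 p [ 442.66 -167.05  249.86] r [ -89.95    0.08 -105.98] q [-22.13   7.73  98.57   0.09  73.66  -6.17] F [-0.02  0.17 -2.18] M [ 0.22 -0.16 -0.05] w 39.3
total 166.36251524581755 89.91867030083077 [-0.03  0.05 89.92]
1 [-0.49  0.48  1.15] [-0.    0.    6.92]
2 [-0.97  0.93  2.31] [-0.    0.01 13.83]
3 [-1.45  1.35  3.46] [-0.01  0.01 20.75]
4 [-1.91  1.75  4.61] [-0.01  0.02 27.67]
5 [-2.37  2.13  5.76] [-0.01  0.02 34.58]
```

```bash
python3 -m pendant '[{"delta_pos":[-0.5,0.5,1.1],"twist":[0,0,5],"grip":20},{"delta_pos":[-1,0.9,2.3],"twist":[0,0,12],"grip":20},{"delta_pos":[-1.5,1.4,3.5],"twist":[0,0,20],"grip":20},{"delta_pos":[-1.9,1.8,4.6],"twist":[0,0,27],"grip":20},{"delta_pos":[-2.4,2.1,5.8],"twist":[0,0,35],"grip":20}]' 60
python3 rows.py 596 -176 205 74 8
```

```text
time_s: 8.5
ee_pos: [506.0, -160.5, 229.5]
ee_rot: [-89.8, 35.2, -105.8]
force: [0.0, 1.0, -4.5]
gripper_width: 39.0
t 8.5 p [ 505.96 -160.51  229.54] r [ -89.75   35.22 -105.77] q [-38.62  19.67  94.51  32.54  82.3  -32.03] F [ 0.03  1.02 -4.49] M [-0.51  0.1   0.05] w 39.0
total 101.47558690123262 54.783696328937594 [-0.02  0.23 54.78]
1 [-0.15  0.55  1.13] [-0.    0.03  6.85]
2 [-0.29  1.07  2.27] [-0.    0.06 13.7 ]
3 [-0.43  1.57  3.4 ] [-0.01  0.09 20.54]
4 [-0.56  2.03  4.54] [-0.01  0.11 27.39]
5 [-0.67  2.48  5.67] [-0.01  0.14 34.24]
```

```bash
python3 -m pendant '[{"delta_pos":[-0.2,0.6,1.1],"twist":[0,0,7],"grip":20},{"delta_pos":[-0.3,1.1,2.3],"twist":[0,0,14],"grip":20},{"delta_pos":[-0.4,1.6,3.4],"twist":[0,0,21],"grip":20},{"delta_pos":[-0.6,2,4.5],"twist":[0,0,27],"grip":20},{"delta_pos":[-0.7,2.5,5.7],"twist":[0,0,34],"grip":20}]' 60
python3 rows.py 596 -176 205 74 4
```

```text
time_s: 9.0
ee_pos: [566.4, -157.3, 212.2]
ee_rot: [-89.5, 69.1, -105.5]
force: [0.4, 0.7, -3.9]
gripper_width: 39.6
t 9.0 p [ 566.36 -157.32  212.17] r [ -89.54   69.07 -105.52] q [-44.7   36.88  92.05  55.67  97.14 -46.72] F [ 0.38  0.72 -3.89] M [-1.08  0.31  0.05] w 39.6
total 37.28657393487722 20.930148524498783 [ 0.02  0.17 20.93]
1 [0.08 0.3  0.84] [0.   0.04 5.23]
2 [0.17 0.59 1.68] [ 0.01  0.09 10.46]
3 [0.26 0.86 2.52] [ 0.01  0.13 15.7 ]
4 [0.35 1.12 3.36] [ 0.02  0.17 20.93]
5 [0.35 1.12 3.36] [ 0.02  0.17 20.93]
```

```bash
python3 -m pendant '[{"delta_pos":[0.1,0.3,0.8],"twist":[0,0,6],"grip":20},{"delta_pos":[0.2,0.6,1.7],"twist":[0,0,12],"grip":20},{"delta_pos":[0.3,0.9,2.5],"twist":[0,0,17],"grip":20},{"delta_pos":[0.35,1.1,3.4],"twist":[0,0,20.9],"grip":20},{"delta_pos":[0.35,1.1,3.4],"twist":[0,0,20.9],"grip":20}]' 60
python3 -m pendant '[{"delta_pos":[0,0,0],"twist":[0,0,0],"grip":20},{"delta_pos":[0,0,0],"twist":[0,0,0],"grip":20},{"delta_pos":[0,0,0],"twist":[0,0,0],"grip":20},{"delta_pos":[0,0,0],"twist":[0,0,0],"grip":20},{"delta_pos":[0,0,0],"twist":[0,0,0],"grip":20}]' 60
python3 - <<'E'
from h import *
s=st();print(Rt(s['ee_rot']).as_matrix())
for n in ('scene','side','wrist'):
    c=imaging.camera_info(n);p,d=imaging.grab_frame(n);cv2.imwrite(f'pics/{n}6.png',p[:,:,::-1]); np.save(f'pics/{n}6.npy',d); np.save(f'pics/{n}6_info.npy',c,allow_pickle=True)
    print(n,proj(c,[596,-176,70]),proj(c,[596,-176,115]),proj(c,[596,-176,295]))
E
```

```text
time_s: 9.5
ee_pos: [601.4, -156.9, 201.4]
ee_rot: [-141.7, 89.7, -157.6]
force: [-0.8, 0.6, -3.6]
gripper_width: 39.1
time_s: 10.0
ee_pos: [600.2, -158.2, 206.0]
ee_rot: [-45.7, 89.8, -61.7]
force: [0.4, -1.0, -4.2]
gripper_width: 39.1
t 10.0 p [ 600.24 -158.2   206.03] r [-45.66  89.83 -61.71] q [-44.4   48.14  90.23  67.95 108.29 -52.12] F [ 0.42 -0.99 -4.21] M [-1.11  0.3   0.05] w 39.1
[[ 0.    0.28  0.96]
 [-0.    0.96 -0.28]
 [-1.   -0.    0.  ]]
scene (np.float64(257.84875106100424), np.float64(215.36533829675352)) (np.float64(256.03811580694435), np.float64(203.90759830195978)) (np.float64(247.55163398838235), np.float64(149.68539467450142))
side (np.float64(360.434807383352), np.float64(153.1947891572251)) (np.float64(361.7700403608998), np.float64(139.81287045097838)) (np.float64(368.1445388682108), np.float64(75.91102908678162))
wrist (np.float64(321.6597716930155), np.float64(439.7545690787849)) (np.float64(321.8210122069794), np.float64(388.33266724564976)) (np.float64(322.69573870649424), np.float64(80.18564146388256))
```

```bash
python3 -c "
from h import *
crop('pics/scene6.png','pics/s6c.png',190,100,330,270,4)
crop('pics/side6.png','pics/d6c.png',290,40,440,210,4)"
```

```text
(no output)
```

View pics/s6c.png

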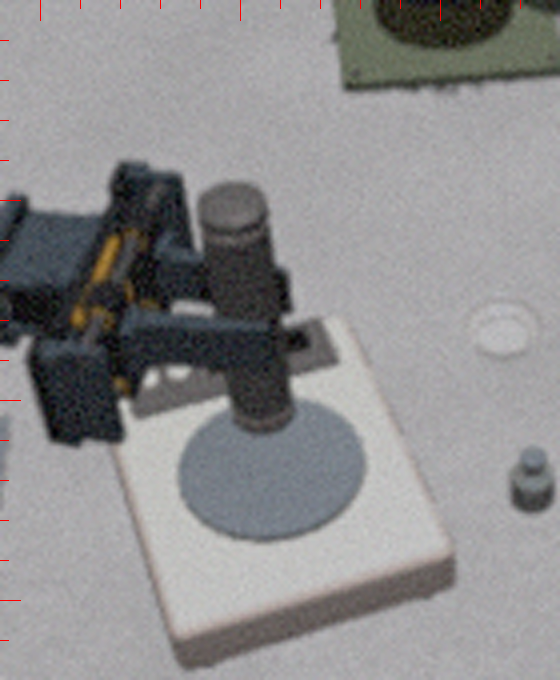

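View pics/d6c.png

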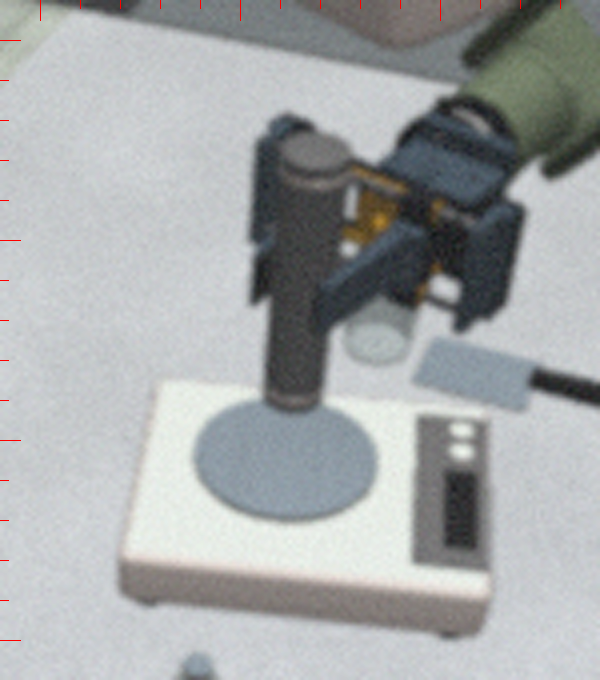

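View pics/wrist6.png

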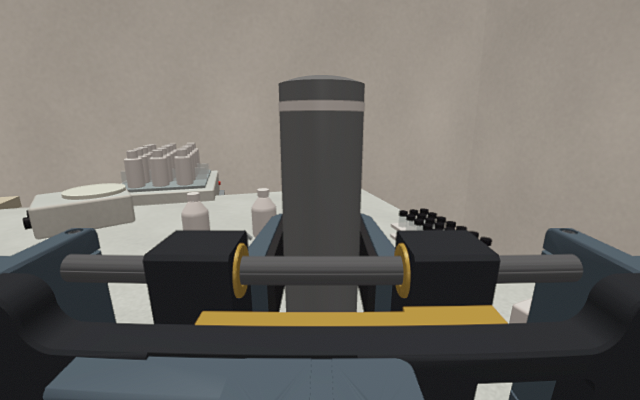

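The wrist view matches the pre-tilt one (top band still at row 105), so the float hasn't slipped. In the scene view its lower tip sits at (256,204), as projected for a point above the pan centre. Now I'll descend gently until contact.

```bash
python3 -m pendant '[{"delta_pos":[1,0,0],"twist":[0,0,0],"grip":20},{"delta_pos":[2.2,0,0],"twist":[0,0,0],"grip":20},{"delta_pos":[3.2,0,0],"twist":[0,0,0],"grip":20},{"delta_pos":[3.8,0,0],"twist":[0,0,0],"grip":20},{"delta_pos":[4,0,0],"twist":[0,0,0],"grip":20}]' 60
python3 -m pendant '[{"delta_pos":[0.1,0,0],"twist":[0,0,0],"grip":20},{"delta_pos":[0.1,0,0],"twist":[0,0,0],"grip":20},{"delta_pos":[0.1,0,0],"twist":[0,0,0],"grip":20},{"delta_pos":[0.1,0,0],"twist":[0,0,0],"grip":20},{"delta_pos":[0.1,0,0],"twist":[0,0,0],"grip":20}]' 60
python3 -c "
from h import *
s=st();print(Rt(s['ee_rot']).as_matrix())"
```

```text
time_s: 10.65
ee_pos: [600.3, -158.1, 164.1]
ee_rot: [-163.6, 89.9, -179.6]
force: [-0.2, 0.9, -3.6]
gripper_width: 39.1
time_s: 11.15
ee_pos: [600.4, -158.2, 164.7]
ee_rot: [-39.7, 89.9, -55.7]
force: [0.1, 0.5, -3.7]
gripper_width: 39.3
t 11.15 p [ 600.4  -158.21  164.73] r [-39.67  89.88 -55.7 ] q [-44.38  51.4   90.64  66.91 106.92 -55.64] F [ 0.12  0.52 -3.67] M [-1.19  0.24  0.03] w 39.3
[[ 0.    0.28  0.96]
 [-0.    0.96 -0.28]
 [-1.   -0.    0.  ]]
```

```bash
python3 -m pendant '[{"delta_pos":[0.1,0,0],"twist":[0,0,0],"grip":20},{"delta_pos":[0.2,0,0],"twist":[0,0,0],"grip":20},{"delta_pos":[0.3,0,0],"twist":[0,0,0],"grip":20},{"delta_pos":[0.3,0,0],"twist":[0,0,0],"grip":20},{"delta_pos":[0.3,0,0],"twist":[0,0,0],"grip":20}]' 60
python3 -m pendant '[{"delta_pos":[0.05,0,0],"twist":[0,0,0],"grip":20},{"delta_pos":[0.05,0,0],"twist":[0,0,0],"grip":20},{"delta_pos":[0.1,0,0],"twist":[0,0,0],"grip":20},{"delta_pos":[0.1,0,0],"twist":[0,0,0],"grip":20},{"delta_pos":[0.1,0,0],"twist":[0,0,0],"grip":20}]' 60
python3 -c "
from h import *
st()"
```

```text
time_s: 11.65
ee_pos: [600.4, -158.2, 161.4]
ee_rot: [-45.5, 89.9, -61.5]
force: [0.4, -0.3, -3.8]
gripper_width: 39.2
time_s: 12.15
ee_pos: [600.4, -158.2, 160.4]
ee_rot: [-47.0, 89.9, -63.1]
force: [0.6, -0.0, -4.6]
gripper_width: 39.0
t 12.15 p [ 600.38 -158.2   160.42] r [-47.04  89.91 -63.07] q [-44.39  51.75  90.66  66.81 106.78 -55.96] F [ 0.56 -0.01 -4.64] M [-1.14  0.25  0.01] w 39.0
```

```bash
python3 -m pendant '[{"delta_pos":[0.05,0,0],"twist":[0,0,0],"grip":20},{"delta_pos":[0.05,0,0],"twist":[0,0,0],"grip":20},{"delta_pos":[0.1,0,0],"twist":[0,0,0],"grip":20},{"delta_pos":[0.1,0,0],"twist":[0,0,0],"grip":20},{"delta_pos":[0.1,0,0],"twist":[0,0,0],"grip":20}]' 60
python3 -c "
from h import *
st()"
```

```text
time_s: 12.65
ee_pos: [600.4, -158.2, 159.6]
ee_rot: [-32.8, 89.9, -48.8]
force: [-0.0, -0.4, -2.3]
gripper_width: 39.1
t 12.65 p [ 600.38 -158.25  159.62] r [-32.76  89.91 -48.8 ] q [-44.39  51.83  90.67  66.8  106.77 -56.04] F [-0.04 -0.44 -2.26] M [-1.06  0.26 -0.05] w 39.1
```

```bash
python3 -m pendant '[{"delta_pos":[0.03,0,0],"twist":[0,0,0],"grip":20},{"delta_pos":[0.05,0,0],"twist":[0,0,0],"grip":20},{"delta_pos":[0.05,0,0],"twist":[0,0,0],"grip":20},{"delta_pos":[0.05,0,0],"twist":[0,0,0],"grip":20},{"delta_pos":[0.05,0,0],"twist":[0,0,0],"grip":20}]' 60
python3 -c "
from h import *
st()"
```

```text
time_s: 13.15
ee_pos: [600.4, -158.2, 159.5]
ee_rot: [-6.7, 89.9, -22.7]
force: [-0.1, 0.7, 0.6]
gripper_width: 39.5
t 13.15 p [ 600.35 -158.25  159.51] r [ -6.66  89.91 -22.69] q [-44.39  51.86  90.67  66.8  106.79 -56.08] F [-0.08  0.68  0.56] M [-0.43  0.08  0.07] w 39.5
```

Contact: the net vertical force went from -3.7 N to about +0.6 N, so the pan now carries the float. I'll ease the grip and open slowly.

```bash
python3 -m pendant '[{"delta_pos":[0,0,0],"twist":[0,0,0],"grip":20},{"delta_pos":[0,0,0],"twist":[0,0,0],"grip":20},{"delta_pos":[0,0,0],"twist":[0,0,0],"grip":20},{"delta_pos":[0,0,0],"twist":[0,0,0],"grip":20},{"delta_pos":[0,0,0],"twist":[0,0,0],"grip":20}]' 4
python3 -m pendant '[{"delta_pos":[0,0,0],"twist":[0,0,0],"grip":44},{"delta_pos":[0,0,0],"twist":[0,0,0],"grip":45},{"delta_pos":[0,0,0],"twist":[0,0,0],"grip":46},{"delta_pos":[0,0,0],"twist":[0,0,0],"grip":47},{"delta_pos":[0,0,0],"twist":[0,0,0],"grip":48}]' 4
python3 -c "
from h import *
st()"
```

```text
time_s: 13.65
ee_pos: [600.4, -158.2, 159.4]
ee_rot: [-7.8, 89.9, -23.8]
force: [-0.7, 0.4, 3.4]
gripper_width: 40.1
time_s: 14.15
ee_pos: [600.4, -158.2, 158.6]
ee_rot: [-65.9, 89.9, -81.9]
force: [-0.5, -0.9, -0.5]
gripper_width: 43.8
t 14.15 p [ 600.38 -158.2   158.57] r [-65.88  89.91 -81.92] q [-44.39  51.89  90.68  66.76 106.71 -56.09] F [-0.45 -0.93 -0.52] M [-0.53  0.05 -0.04] w 43.8
```

```bash
python3 -m pendant '[{"delta_pos":[0,0,0],"twist":[0,0,0],"grip":55},{"delta_pos":[0,0,0],"twist":[0,0,0],"grip":65},{"delta_pos":[0,0,0],"twist":[0,0,0],"grip":75},{"delta_pos":[0,0,0],"twist":[0,0,0],"grip":85},{"delta_pos":[0,0,0],"twist":[0,0,0],"grip":95}]' 4
python3 - <<'E'
from h import *
st()
for n in ('side','wrist'):
    p,d=imaging.grab_frame(n);cv2.imwrite(f'pics/{n}7.png',p[:,:,::-1])
crop('pics/side7.png','pics/d7c.png',290,40,440,210,4)
E
```

```text
time_s: 14.65
ee_pos: [600.4, -158.2, 159.0]
ee_rot: [-44.6, 89.9, -60.6]
force: [0.4, 0.5, -0.6]
gripper_width: 79.4
t 14.65 p [ 600.39 -158.23  158.96] r [-44.57  89.91 -60.6 ] q [-44.39  51.87  90.67  66.77 106.73 -56.09] F [ 0.38  0.52 -0.59] M [-0.52  0.05 -0.01] w 79.4
```

View pics/d7c.png

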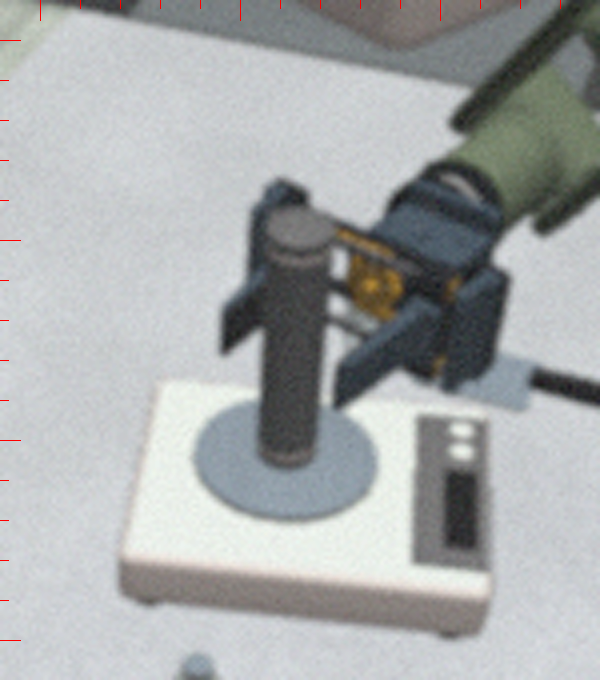

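View pics/wrist7.png

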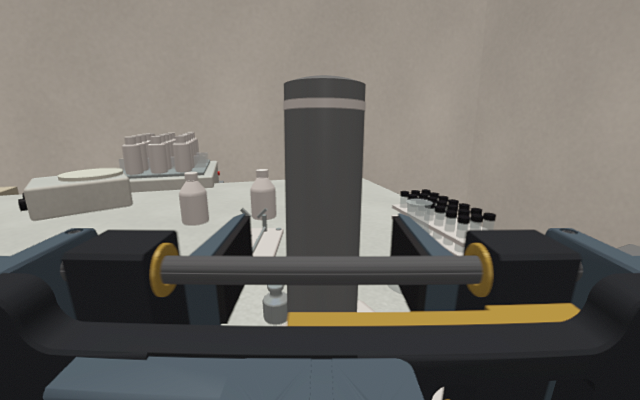

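The float stands free between the open fingers. I'll retreat straight back.

```bash
python3 -c "
from kin import *
R=horiz(74,False)
for d in (50,100,130,150): 
  q=ik(np.array([600.4,-158.2,159])-d*R[:,1],R);print(d,[x.round() for x in q])"
python3 -m pendant '[{"delta_pos":[0,0,0],"twist":[0,0,0],"grip":100},{"delta_pos":[0,-0.5,0],"twist":[0,0,0],"grip":100},{"delta_pos":[0,-1.5,0],"twist":[0,0,0],"grip":100},{"delta_pos":[0,-3,0],"twist":[0,0,0],"grip":100},{"delta_pos":[0,-5,0],"twist":[0,0,0],"grip":100}]' 4
python3 -m pendant '[{"delta_pos":[0,-2.5,0],"twist":[0,0,0],"grip":100},{"delta_pos":[0,-5,0],"twist":[0,0,0],"grip":100},{"delta_pos":[0,-7,0],"twist":[0,0,0],"grip":100},{"delta_pos":[0,-8,0],"twist":[0,0,0],"grip":100},{"delta_pos":[0,-8,0],"twist":[0,0,0],"grip":100}]' 4
python3 -m pendant '[{"delta_pos":[0,0,0],"twist":[0,0,0],"grip":100},{"delta_pos":[0,0,0],"twist":[0,0,0],"grip":100},{"delta_pos":[0,0,0],"twist":[0,0,0],"grip":100},{"delta_pos":[0,0,0],"twist":[0,0,0],"grip":100},{"delta_pos":[0,0,0],"twist":[0,0,0],"grip":100}]' 4
python3 - <<'E'
from h import *
st()
for n in ('scene','side','wrist'):
    p,d=imaging.grab_frame(n);cv2.imwrite(f'pics/{n}8.png',p[:,:,::-1])
a=cv2.imread('pics/scene8.png')[140:280,150:350];b=cv2.imread('pics/side8.png')[60:200,280:480]
cv2.imwrite('pics/c8.png',cv2.resize(np.hstack([a,b]),None,fx=2,fy=2,interpolation=2))
E
```

```text
50 [array([-48.,  53.,  87.,  65., 110., -54.])]
100 [array([-51.,  55.,  82.,  63., 113., -53.])]
130 [array([-53.,  56.,  79.,  62., 115., -51.])]
150 [array([-54.,  57.,  77.,  62., 117., -50.])]
time_s: 15.25
ee_pos: [586.2, -207.4, 159.1]
ee_rot: [-48.1, 89.9, -64.1]
force: [0.7, -0.2, 0.1]
gripper_width: 91.5
time_s: 15.75
ee_pos: [563.9, -285.3, 158.7]
ee_rot: [-44.2, 89.9, -60.4]
force: [0.1, -0.0, 0.1]
gripper_width: 91.1
time_s: 16.25
ee_pos: [564.6, -282.7, 159.2]
ee_rot: [-46.9, 89.9, -62.9]
force: [0.3, 0.4, 0.3]
gripper_width: 91.1
t 16.25 p [ 564.61 -282.67  159.19] r [-46.89  89.91 -62.88] q [-52.91  55.92  79.01  62.01 115.12 -51.36] F [0.26 0.44 0.31] M [-0.56  0.04  0.02] w 91.1
```

View pics/c8.png

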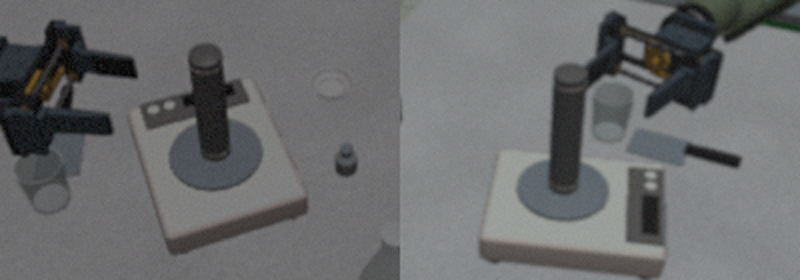

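View pics/wrist8.png

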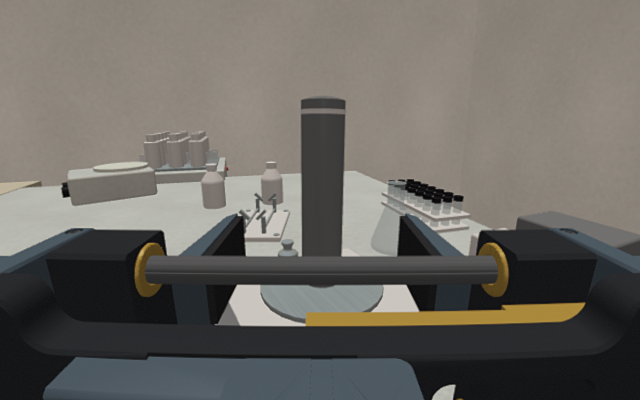

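View pics/scene8.png

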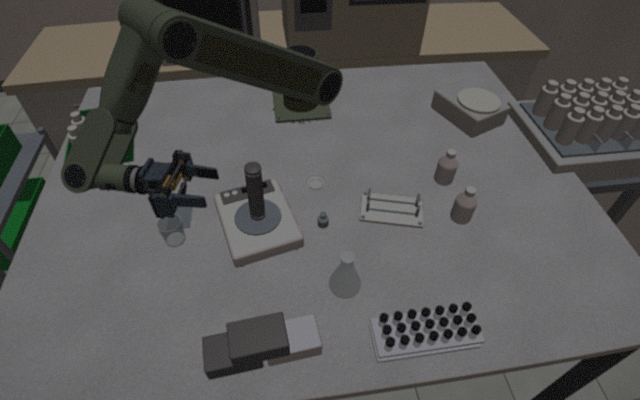

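The float stands upright near the pan's middle at about (257,214) in the scene view, with the gripper clear. I'll wait a moment and compare pictures for any rocking.

```bash
for i in 1 2; do python3 -m pendant '[{"delta_pos":[0,0,0],"twist":[0,0,0],"grip":100},{"delta_pos":[0,0,0],"twist":[0,0,0],"grip":100},{"delta_pos":[0,0,0],"twist":[0,0,0],"grip":100},{"delta_pos":[0,0,0],"twist":[0,0,0],"grip":100},{"delta_pos":[0,0,0],"twist":[0,0,0],"grip":100}]' 4 | head -1; done
python3 - <<'E'
from h import *
from workcell import job
a=[]
def cen(p):
    g=p[:,:,:].astype(int).mean(2); r=[]
    for y in (90,120,170,200):
        row=g[y,290:360];x=np.where(row<105)[0]; r.append((x.min()+290,x.max()+290))
    return r
o=cv2.imread('pics/wrist8.png'); print(cen(o))
for i in range(3):
    p,d=imaging.grab_frame('wrist'); print(state()['time_s'],[cen(p)[k] if 0 else None for k in ()],np.abs(p[:,:,::-1].astype(int)-o)[80:240,280:370].mean(), np.abs(p[:,:,::-1].astype(int)-o)[80:240,120:230].mean())
cv2.imwrite('pics/wrist9.png',p[:,:,::-1])
q,_=imaging.grab_frame('scene');cv2.imwrite('pics/scene9.png',q[:,:,::-1])
s0=cv2.imread('pics/scene0.png').astype(int);df=np.abs(q[:,:,::-1]-s0).mean(2)
for n,(x,y,h) in dict(bottle0=(446,168,14),bottle1=(464,206,14),flask=(346,272,18),weight=(323,220,8),dish=(317,183,10),beaker=(173,233,10),spat=(182,190,6),bg=(300,300,12)).items(): print(n,round(df[y-h:y+h,x-h:x+h].mean(),1))
E
```

```text
time_s: 16.9
time_s: 17.4Traceback (most recent call last):
  File "<stdin>", line 9, in <module>
  File "<stdin>", line 7, in cen
    return umr_minimum(a, axis, None, out, keepdims, initial, where)
ValueError: zero-size array to reduction operation minimum which has no identity
```

Run:
```python
from h import *
o=cv2.imread('pics/wrist8.png')
for i in range(3):
    p,d=imaging.grab_frame('wrist'); e=np.abs(p[:,:,::-1].astype(int)-o); print(state()['time_s'],e[80:240,280:370].mean(), e[80:240,120:230].mean())
cv2.imwrite('pics/wrist9.png',p[:,:,::-1])
q,_=imaging.grab_frame('scene');cv2.imwrite('pics/scene9.png',q[:,:,::-1])
s0=cv2.imread('pics/scene0.png').astype(int);df=np.abs(q[:,:,::-1]-s0).mean(2)
for n,(x,y,h) in dict(bottle0=(446,168,14),bottle1=(464,206,14),flask=(346,272,18),weight=(323,220,8),dish=(317,183,10),beaker=(173,233,10),spat=(182,190,6),bg=(300,300,12)).items(): print(n,round(df[y-h:y+h,x-h:x+h].mean(),1))
```

```text
17.45 1.293263888888889 0.6830681818181819
17.5 1.3069444444444445 0.6865909090909091
17.55 1.207361111111111 0.6839772727272727
bottle0 5.7
bottle1 5.7
flask 6.3
weight 5.9
dish 7.2
beaker 5.4
spat 15.6
bg 7.0
```

View pics/wrist9.png

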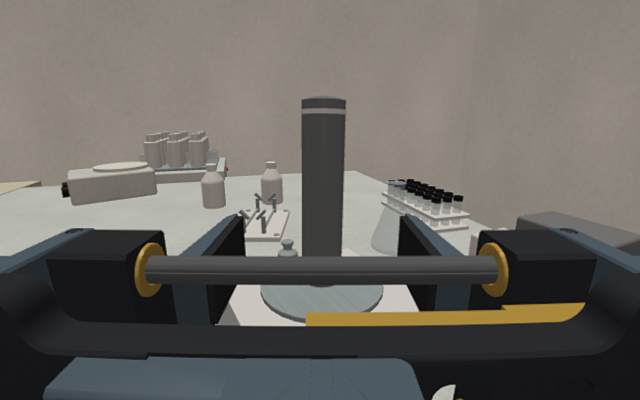

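```bash
python3 -c "
from workcell import job; print(job.job_done())"
```

```text
the job is handed in; nothing more can be done
None
```

The float now stands upright by itself near the middle of the balance pan, heavy end down, and I handed the job in at about 17.6 s of the 54 s allowed.

- **Finding the heavy end:** I gripped the float at its middle and lifted it 40 mm. The scale of the lift matched (about 3.7 N), and the moment about the jaw axis was about -0.22 N m against 0.21 expected. That put the ballast in the end nearer the balance (-y).
- **Placing it:** I carried it over and measured the pan with the wrist camera at about (596, -176). I turned the float 90° about the jaw axis, heavy end down. I then lowered it in millimetre steps until the pan took the weight, let go gently and backed straight off.
- **Float at hand-in:** The side, scene and wrist pictures show the float upright and free near the pan's middle. The gripper is about 110 mm away and reads almost no force. The wrist pictures about 1.3 s apart show almost no change around the float.
- **Other objects:** The bottles, flask, weight, dish and beaker match their first picture in the scene view. The spatula's patch differed there because the arm covers it, but the side view shows it in its original place.
- **Problems along the way:** The two fixed cameras disagreed by up to about 10 mm on positions, so I relied on the wrist camera for the grasp and the pan. One of my checking scripts crashed; I repeated its comparison of the wrist and scene pictures and left out the edge measurement that had failed.

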